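# Click the condenser turret round to its green position

## Robot

A 7-joint arm with a two-finger parallel gripper is mounted at the origin on the work surface. World frame = base frame: x ahead of the robot, y to its left, z up, the work surface at z = 0. Lengths are in m, angles in rad, forces in N, time in s.
With the tool pointing down it reaches from about 0.425 to 1.025 m from the base axis. Payload 9.4 kg.
Tool frame: the origin (TCP) lies on the mounting face of the last link; the fingertips stand 173 mm ahead of it and the grasp point (between the pads) lies 155 mm ahead of it; z points along the fingers, x is the direction in which the jaws open and shut, and the axes are right-handed (so a half turn about z gives the same grasp; the last joint's range is limited). The gripper opens to 85 mm and grips with 20 to 120 N. Pads are 22 mm wide; open, the fingers measure 114 mm over their backs; the gripper's body (76 mm by 85 mm) begins 54 mm behind the grasp point. The pads swing forward as they close: fully open they stand 13 mm farther back than shut.
Start: joints at [-1.311, 0.599, -0.003, 1.599, 0.002, 0.943, -0.08], TCP at [0.24, 0.684, 0.405] pointing down, gripper open.
Joint ranges: [-2.57, 2.57], [-0.35, 1.97], [-1.29, 1.29], [0.11, 2.56], [-1.05, 4.19], [0.11, 1.86], [-2.63, 2.63]. Speed limits (rad/s): [2.22, 2.22, 3.01, 3.01, 3.14, 3.14, 3.14].

## Interface

Orientations are given as a rotation vector (axis times angle).
In Python, from station import ctrl, imaging, ticket gives the robot as it stands.
- The arm moves only by the tool move_arm, never from a script. Its argument "increments" is a list of rows, each a list of 7 numbers: the shift along the world's x, y, z in cm, then the turn, a rotation vector about the world's x, y, z in degrees, then the gripper command: -1 is fully open, 1 is shut, values between are in proportion. In form: [[x, y, z, wx, wy, wz, grip], ...]. A call has 1 to 10 rows; each row shifts and turns the pose as measured when the row begins; what a row does not reach is not made up. A row lasts 1/12 s, in which the tool goes at most 41.7 mm and 7.16 degrees, less where a joint would pass 70% of its speed; a pose out of reach is approached as far as the arm can. A call with a gripper value outside its range is refused whole. The fingers move at their own pace and stop on an object; "force" is the grip in N (left out, the last holds). Time passes only in rows, so rows that do not move let the fingers close. It gives the time, the measured TCP pose, the force and the opening at its end, in the units of the state.
- ctrl.observe(): the state, without advancing time (a new reading comes with each control period).
- imaging.read_camera(name): name is "scene" or "top"; returns the picture (420x560x3 uint8, red, green, blue); there is no depth.
- imaging.camera_params(name): a dict with "fx", "fy", "cx", "cy" (pixels), "D" ([k1, k2, p1, p2, k3] as OpenCV has them; the pictures are not rectified), "cam_to_world" (4x4, takes a point from camera to world coordinates). Camera axes: x right, y down, z forward; pixel columns grow to the right and rows downward; lengths in m; the calibration is good to about 2 mm. A picture is of the moment at which its call begins. camera_params takes no time and is no camera call.
- ticket.job_done(): hands the job in, once; it reports no verdict.
The state is a dict: "time_s": time; "q": joint angles; "joint_vel": joint speeds; "tau": joint torques, N m; "tool_pos": TCP position; "eef_rot": TCP orientation; "wrist_force": force on the tool from outside, world axes, zero at the start; "ft_torque": the same for the moment, N m; "finger_gap": opening from 0.0 (shut) to 1.0 (fully open).
Only numpy, scipy, OpenCV 4.12 (cv2) and the standard library are available. Lean on these libraries where they do the work, as an engineer would, in place of code of your own. Each camera call takes 0.05 s, during which the arm holds its last target. There are 200 camera calls.

## Task

Set the condenser turret of the inverted microscope to its green position: gently push its finger tabs round with a fingertip or the outside of the fingers, never taking a tab between them, until it clicks in with the green tab in line with the white index line, then take the hand away. Leave the well plate on the stage and the things on the bench where they are, and do not bump the microscope hard.

Things in the scene. Friction and masses are not known exactly. Their poses are not given: they have to be found in the camera images.
- scope: Inverted microscope, fixed, black; origin on the optical axis at bench level, z up. Own -x: operator's side; own +y side faces the robot, turned up to 15 degrees. Own frame, mm: base x -300..240, y +-110, to z 85; stage x +-113, y +-150, top z 220; pillar x 157..213, y +-35, to z 370; tower x -290..-200, y +-65, to z 365; ivory tube and eyepieces rising from it at 45 degrees to x -410, z 490.
- turret (a joint): Turret angle, rad, from the index line clockwise (seen from above) to the green tab; 0 or any whole turn: green at the line. Turns endlessly either way; clicks into 5 stops 72 degrees apart (0, 1.257, 2.513, ...). Let go, it springs to the nearer stop, but within 8 degrees of midway between two it may stay. Takes 1 to 3 N at the tabs. Starts at one of the other four stops, or stuck between two of them.
- green_tab (a point): Middle of the green finger tab, 71 mm from the turret axis, mid-height. The turret is a black disc, radius 60 mm, 16 mm thick, on a vertical axis, with five coloured radial tabs, each 11 mm wide and 12 mm high (z 302..314 mm), that stick out from the rim to 82 mm from the axis, 72 degrees apart; clockwise from above green, blue, yellow, red, purple. Beside the rim the space is free above and below.
- blue_tab (a point): Middle of the blue finger tab, as for the green one.
- yellow_tab (a point): Middle of the yellow finger tab, as for the green one.
- red_tab (a point): Middle of the red finger tab, as for the green one.
- purple_tab (a point): Middle of the purple finger tab, as for the green one.
- index (a point): Fixed point where the middle of the green tab must come: 71 mm from the turret axis towards the operator's side (-x of the microscope), height 308 mm, in line with the white line on the index tongue, which is 16 mm wide, lies over the disc (z 319..322 mm) and ends 60 mm from the axis.
- turret_axis (a point): Centre of the turret on its vertical axis, at mid-height of the tabs (308 mm above the bench), 45 mm from the optical axis towards the operator's side.
- well_plate: Loose clear 24-well culture plate, 85.5 x 127.8 x 17.6 mm, long side along its own y, lying on the stage under the condenser. Origin at the centre of its underside. Leave alone.
- oil_bottle: Loose amber dropper bottle, diameter 28, height 70 mm, upright on the bench on the robot's side of the microscope. Origin at the centre of its foot. Leave alone.
- objective_case: Loose white round objective case, diameter 44, height 68 mm, upright on the bench on the robot's side. Origin at the centre of its foot. Leave alone.
- slide_box: Loose blue slide box, 101 x 91 x 34 mm, on the bench on the robot's side. Origin at the centre of its underside. Leave alone.
- condenser (a point): Point on the optical axis at the turret's height (308 mm). A carrier arm 50 mm wide comes from the pillar over and under the turret (z 319..325 and 290..295 mm) to 65 mm past this axis towards the operator; solid behind 43 mm on the pillar's side. Above this point sits a flat round LED lamp, radius 34 mm, top at z 369 mm, on a 56 mm wide arm from the pillar. The condenser lens hangs down to z 260 mm.

How it is judged:
By the outcome, as a careful person would: the job done as asked, in the order asked, and still so for the second after the job is handed in, with the robot touching nothing.
It also fails if it takes over 48 s, if anything falls off the work surface, if the arm or the gripper's body presses on something with over 40 N, if the wrist force passes 120 N, or if a joint passes its speed limit or range.

## Working session

There is one attempt and no reset: what is moved stays moved. The work goes in short steps, Python scripts to look and compute and a tool call to move; the robot and the scene stay as the last step left them, time stands still between calls to the robot, and variables do not carry over. Pictures are saved under pics/ and viewed, about 8 in all and at most 12, crops included, and the job is handed in when it is done.

Besides the shell and the picture viewer there is one more tool, called after "Request:" in YAML: its name, and indented under it one key for each argument. move_arm: Moves the arm, as the interface text tells. Its arguments: {"type":"object","properties":{"increments":{"type":"array","items":{"type":"array","items":{"type":"number"}}},"force":{"type":"number"}},"required":["increments"]}

```bash
mkdir -p pics
python3 - <<'E'
from station import ctrl, imaging
import cv2,numpy as np
for n in("scene","top"):
    im=imaging.read_camera(n); cv2.imwrite(f"pics/{n}0.png",cv2.resize(im[:,:,::-1],(784,588),interpolation=cv2.INTER_CUBIC))
    np.save(f"pics/{n}0.npy",im)
    p=imaging.camera_params(n); print(n,{k:np.round(v,4).tolist() for k,v in p.items()})
s=ctrl.observe(); print({k:np.round(v,3).tolist() for k,v in s.items()})
E
```

```text
scene {'fx': 477.3309, 'fy': 477.3309, 'cx': 275.1588, 'cy': 211.3513, 'D': [-0.1328, 0.0, 0.0, 0.0, 0.0], 'cam_to_world': [[0.0382, -0.9402, 0.3384, 0.2465], [-0.9992, -0.0325, 0.0224, -0.0714], [-0.0101, -0.339, -0.9407, 1.0356], [0.0, 0.0, 0.0, 1.0]]}
top {'fx': 451.44, 'fy': 451.44, 'cx': 277.5449, 'cy': 210.9581, 'D': [0.0447, 0.0, 0.0, 0.0, 0.0], 'cam_to_world': [[-0.1382, -0.9637, 0.2282, 0.3753], [-0.9904, 0.1349, -0.0301, -0.0249], [-0.0018, -0.2302, -0.9731, 0.9353], [0.0, 0.0, 0.0, 1.0]]}
{'time_s': 0.1, 'q': [-1.311, 0.6, -0.003, 1.6, 0.002, 0.943, -0.08], 'joint_vel': [0.001, -0.003, 0.0, -0.002, -0.001, -0.0, -0.002], 'tau': [0.006, -77.799, 1.57, -25.862, 0.013, 0.006, -0.0], 'tool_pos': [0.24, 0.684, 0.404], 'eef_rot': [2.562, 1.817, -0.002], 'wrist_force': [-0.234, 0.292, 0.199], 'ft_torque': [-0.028, -0.024, -0.01], 'finger_gap': 0.999}
```

View pics/scene0.png

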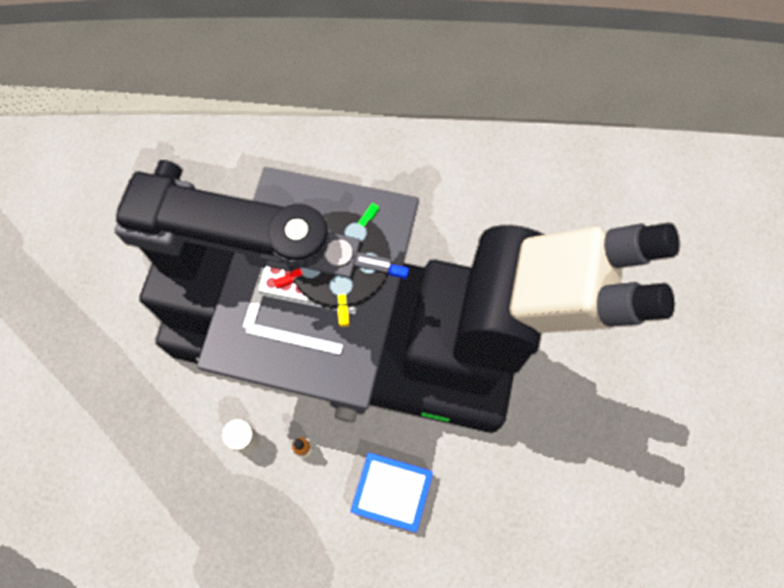

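View pics/top0.png

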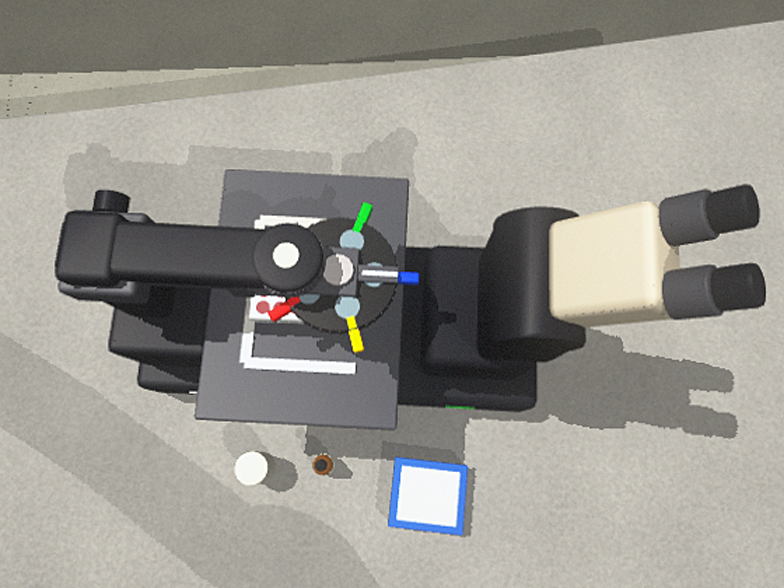

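Scene and top views agree. Blue is at the index line (scene 399,270; top 408,277), green is up-right (369,215; 363,218), yellow is on the robot's side (343,310; 355,335) and red is beside the arm. Green needs +72° clockwise, so I'll push yellow towards +y past midway.

```bash
cat > h.py <<'E'
import numpy as np,cv2
from station import imaging
def ray(n,uv,z):
    p=imaging.camera_params(n);K=np.array([[p['fx'],0,p['cx']],[0,p['fy'],p['cy']],[0,0,1]])
    x=cv2.undistortPoints(np.array([[uv]],float),K,np.array(p['D']))[0,0]
    T=np.array(p['cam_to_world']);d=T[:3,:3]@[x[0],x[1],1];o=T[:3,3]
    return o+d*(z-o[2])/d[2]
def tabs(n,im):
    h=cv2.cvtColor(im,cv2.COLOR_RGB2HSV);r={}
    for c,(lo,hi) in dict(green=(50,75),blue=(105,125),yellow=(24,34),red=(0,6),purple=(130,160)).items():
        m=cv2.inRange(h,(lo,170,110),(hi,255,255))
        k,l,s,ce=cv2.connectedComponentsWithStats(m)
        for i in range(1,k):
            u,v=ce[i]
            if 40<s[i,4]<400 and 170<u<310 and 130<v<260: r[c]=(ce[i],s[i,4])
    return r
E
python3 - <<'E'
from h import *
P={}
for n in("scene","top"):
    for c,(uv,a) in tabs(n,np.load(f"pics/{n}0.npy")).items():
        w=ray(n,uv,.313);P.setdefault(c,[]).append(w);print(n,c,uv.round(1),a,w.round(4))
# axis by fit: angles known: blue at index(0), clockwise
c={k:np.mean(v,0)[:2] for k,v in P.items()}
from scipy.optimize import least_squares
K={'green':-72,'blue':0,'yellow':72}
def f(p):
    return np.concatenate([p[:2]+.071*np.array([np.cos(p[2]-np.radians(K[k])),np.sin(p[2]-np.radians(K[k]))])-c[k] for k in K if k in c])
s=least_squares(f,[.58,-.03,-1.6]);print(s.x,np.degrees(s.x[2]),s.fun.round(4))
A=s.x[:2]
for t in(72,96,120,144):
    a=s.x[2]-np.radians(t);print(t,(A+.071*np.array([np.cos(a),np.sin(a)])).round(4))
E
```

```text
scene green [263.2 152.8] 100 [ 0.6106 -0.03    0.313 ]
scene blue [284.6 193.4] 111 [ 0.538  -0.0684  0.313 ]
scene yellow [244.4 221.6] 132 [ 0.4874 -0.0058  0.313 ]
scene red [204.8 198.7] 113 [0.5244 0.0613 0.313 ]
top green [258.5 154.4] 139 [ 0.6091 -0.0284  0.313 ]
top blue [291.3 197.9] 124 [ 0.5375 -0.0663  0.313 ]
top yellow [252.8 238.6] 163 [ 0.4868 -0.0045  0.313 ]
top red [201.8 220.2] 152 [0.5228 0.0634 0.313 ]
[ 0.55238258  0.00366406 -1.76709261] -101.2469486538232 [ 0.0045 -0.0018  0.0008  0.0014 -0.0052  0.0005]
72 [ 0.4819 -0.0047]
96 [0.4846 0.0247]
120 [0.499  0.0505]
144 [0.5227 0.0681]
```

```bash
cat >> h.py <<'E'
def fit(C,off=0):
    from scipy.optimize import least_squares
    K={'green':-72,'blue':0,'yellow':72}
    K={k:v for k,v in K.items() if k in C}
    u=lambda a:np.array([np.cos(a),np.sin(a)])
    g=lambda p:np.concatenate([p[:2]+p[3]*u(p[2]-np.radians(K[k]))-C[k] for k in K])
    return least_squares(g,[.55,0,-1.7,.07])
E
python3 - <<'E'
from h import *
C={}
for n in("scene","top"):
    for c,(uv,a) in tabs(n,np.load(f"pics/{n}0.npy")).items(): C.setdefault(c,[]).append(ray(n,uv,.314)[:2])
s=fit({k:np.mean(v,0) for k,v in C.items()});print(s.x,np.degrees(s.x[2]),s.fun.round(4))
A,b=s.x[:2],np.degrees(s.x[2])
for t,o in((72,.036),(72,.020),(80,.02),(90,.02),(100,.02),(110,.02),(120,.02),(124,.02)):
    a=np.radians(b-t);w=np.array([np.cos(a),np.sin(a)]);ta=np.array([w[1],-w[0]])
    print(t,o,(A+.078*w-o*ta).round(4),"yaw",round(np.degrees(np.arctan2(ta[1],ta[0])),1))
E
```

```text
[ 5.51611466e-01  1.49091160e-03 -1.76709283e+00  6.69275499e-02] -101.24696091376651 [ 0.0006 -0.002   0.0011  0.0032 -0.0017 -0.0012]
72 0.036 [ 0.4784 -0.0434] yaw 96.8
72 0.02 [ 0.4765 -0.0275] yaw 96.8
80 0.02 [ 0.4732 -0.0168] yaw 88.8
90 0.02 [ 0.4712 -0.0029] yaw 78.8
100 0.02 [0.4717 0.0111] yaw 68.8
110 0.02 [0.4746 0.0249] yaw 58.8
120 0.02 [0.4798 0.0379] yaw 48.8
124 0.02 [0.4825 0.0428] yaw 44.8
```

Request:
move_arm:
  increments:
    - [0,0,4,0,0,0,1]
    - [0,0,4,0,0,0,1]
    - [0,0,4,0,0,0,1]
    - [0,-4,3,0,0,5,1]
    - [0,-4,0,0,0,5,1]
    - [0,-4,0,0,0,5,1]
    - [0,-4,0,0,0,5,1]
    - [0,-4,0,0,0,5,1]
    - [0,-4,0,0,0,0,1]
    - [0,-4,0,0,0,0,1]

```text
time_s: 0.93
tool_pos: [0.2351, 0.406, 0.5462]
eef_rot: [2.067, 2.353, -0.008]
wrist_force: [0.4, -0.7, -0.1]
finger_gap: 0.001
```

Request:
move_arm:
  increments:
    - [2,-3.5,0,0,0,0,1]
    - [2,-3.5,0,0,0,0,1]
    - [2,-3.5,0,0,0,0,1]
    - [2,-3.5,0,0,0,0,1]
    - [2,-3.5,0,0,0,0,1]
    - [2,-3.5,0,0,0,0,1]
    - [2,-3.5,0,0,0,0,1]
    - [2,-3.5,0,0,0,0,1]
    - [1,-3.5,0,0,0,0,1]
    - [0,-3.5,0,0,0,0,1]

```text
time_s: 1.77
tool_pos: [0.4031, 0.0376, 0.5468]
eef_rot: [2.059, 2.36, -0.005]
wrist_force: [0.8, 0.4, 0.2]
finger_gap: -0.004
```

Request:
move_arm:
  increments:
    - [0.5,-3,0,0,0,0,1]
    - [1,-3,0,0,0,0,1]
    - [1,-2.5,0,0,0,0,1]
    - [2.5,0,0,0,0,0,1]
    - [2.5,0,0,0,0,0,1]
    - [0,0,0,0,0,0,1]

```text
time_s: 2.27
tool_pos: [0.4771, -0.0621, 0.5471]
eef_rot: [2.074, 2.345, -0.005]
wrist_force: [0.0, 0.2, 0.7]
finger_gap: -0.001
```

Request:
move_arm:
  increments:
    - [0,1,-2,0,0,0,1]
    - [0,0,-2,0,0,0,1]
    - [0,0,-2,0,0,0,1]
    - [0,0,-1.4,0,0,0,1]
    - [0,0,0,0,0,0,1]

```text
time_s: 2.68
tool_pos: [0.4768, -0.0521, 0.47]
eef_rot: [2.076, 2.343, -0.006]
wrist_force: [-0.9, 1.1, -0.2]
finger_gap: -0.002
```

Run:
```python
from h import *
t=[cv2.resize(imaging.read_camera(n)[120:300,150:350,::-1],(400,360),interpolation=cv2.INTER_CUBIC) for n in("scene","top")]
cv2.imwrite("pics/c1.png",np.hstack(t))
```

```text
(no output)
```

View pics/c1.png

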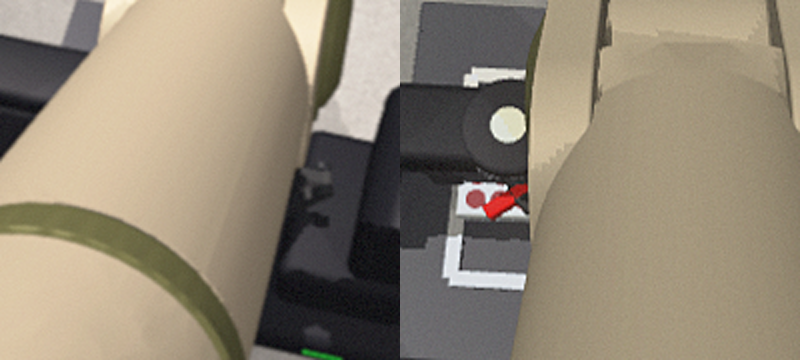

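The arm hides most of the turret here; red is still at its stop in the top view (crop 505,203). I'll push by the numbers and watch the wrist force.

Request:
move_arm:
  increments:
    - [0,0.6,0,0,0,0,1]
    - [0,0.6,0,0,0,0,1]
    - [0,0.6,0,0,0,0,1]
    - [0,0.5,0,0,0,0,1]
    - [-0.15,0.5,0,0,0,-4,1]
    - [-0.15,0.55,0,0,0,-4,1]
    - [-0.1,0.55,0,0,0,-4,1]
    - [-0.1,0.55,0,0,0,-4,1]

```text
time_s: 3.45
tool_pos: [0.4725, -0.005, 0.4776]
eef_rot: [2.386, 2.015, 0.003]
wrist_force: [0.3, -2.3, -0.6]
finger_gap: -0.002
```

Request:
move_arm:
  increments:
    - [0,0.55,-0.3,0,0,-4,1]
    - [0,0.55,-0.3,0,0,-4,1]
    - [0.05,0.55,-0.2,0,0,-4,1]
    - [0.1,0.55,-0.1,0,0,-4,1]
    - [0.1,0.55,-0.1,0,0,-4,1]

```text
time_s: 3.87
tool_pos: [0.4745, 0.0252, 0.4703]
eef_rot: [2.71, 1.546, 0.004]
wrist_force: [0.3, -1.8, 0.5]
finger_gap: 0.003
```

Run:
```python
from h import *
t=[cv2.resize(imaging.read_camera(n)[120:300,150:350,::-1],(400,360),interpolation=cv2.INTER_CUBIC) for n in("scene","top")]
cv2.imwrite("pics/c2.png",np.hstack(t))
```

```text
(no output)
```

View pics/c2.png

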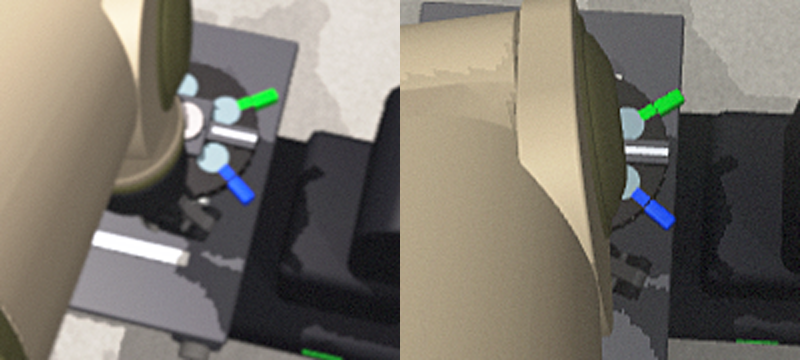

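It is turning: green (270,98 in the left crop) and blue (240,185) now straddle the index line, so it is about midway. I'll carry on past it.

Request:
move_arm:
  increments:
    - [0.15,0.5,0,0,0,-4,1]
    - [0.2,0.45,0,0,0,-4,1]
    - [0.25,0.45,0,0,0,-4,1]
    - [0.25,0.45,0,0,0,-4,1]
    - [0,0,0,0,0,0,1]

```text
time_s: 4.38
tool_pos: [0.4828, 0.0454, 0.4716]
eef_rot: [2.895, 1.164, 0.002]
wrist_force: [-0.3, -0.0, -0.8]
finger_gap: 0.002
```

Run:
```python
from h import *
t=[cv2.resize(imaging.read_camera(n)[120:300,150:350,::-1],(400,360),interpolation=cv2.INTER_CUBIC) for n in("scene","top")]
cv2.imwrite("pics/c3.png",np.hstack(t))
```

```text
(no output)
```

View pics/c3.png

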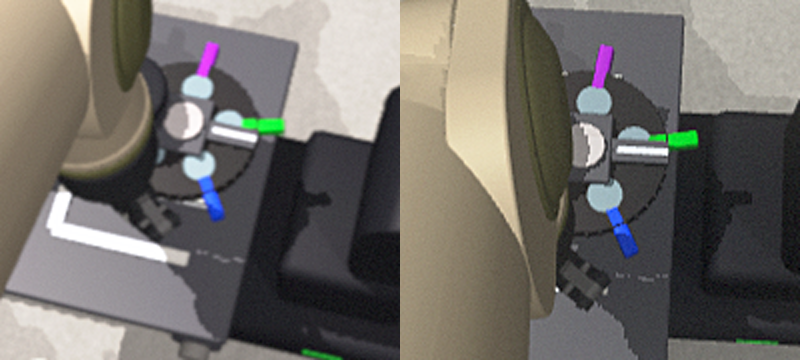

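Green is nearly at the line (left crop 265,126, against the line at 233,134) and the contact force is zero. I'll withdraw radially, then up and away, and check that it clicked in.

Request:
move_arm:
  increments:
    - [-1,0,0,0,0,0,1]
    - [-1.5,0,0,0,0,0,1]
    - [-2,0,0,0,0,0,1]
    - [-1.5,0.5,2,0,0,0,1]
    - [-1,1,3,0,0,0,1]
    - [-1,2,3,0,0,0,1]
    - [-1,3.5,1,0,0,0,1]
    - [-1,3.5,0,0,0,0,1]
    - [-1,3.5,0,0,0,0,1]
    - [-1,3.5,0,0,0,0,1]

```text
time_s: 5.32
tool_pos: [0.3499, 0.2102, 0.5661]
eef_rot: [2.89, 1.181, 0.003]
wrist_force: [1.0, 0.2, -0.4]
finger_gap: 0.003
```

Request:
move_arm:
  increments:
    - [-1,3.8,0,0,0,0,1]
    - [-1,3.8,0,0,0,0,1]
    - [-1,3.8,0,0,0,0,1]
    - [-1,3.8,0,0,0,0,1]
    - [-1,3.8,0,0,0,0,1]
    - [0,3.8,0,0,0,0,1]
    - [0,3.8,0,0,0,0,1]
    - [0,3.8,0,0,0,0,1]
    - [0,0,0,0,0,0,1]
    - [0,0,0,0,0,0,1]

```text
time_s: 6.15
tool_pos: [0.2864, 0.5241, 0.5666]
eef_rot: [2.875, 1.225, 0.007]
wrist_force: [0.9, -0.7, 0.2]
finger_gap: 0.001
```

Run:
```python
from h import *
I={n:imaging.read_camera(n) for n in("scene","top")}
cv2.imwrite("pics/c4.png",np.hstack([cv2.resize(i[90:390,90:390,::-1],(400,400),interpolation=cv2.INTER_CUBIC) for i in I.values()]))
for n,i in I.items():
  for c,(uv,a) in tabs(n,i).items():
    w=ray(n,uv,.314)[:2]-[.5516,.0015]; print(n,c,a,np.degrees(np.arctan2(w[1],w[0])).round(1),np.linalg.norm(w).round(4))
```

```text
scene green 102 -101.4 0.0714
scene blue 145 -173.7 0.0659
scene yellow 93 114.5 0.0671
scene purple 94 -28.7 0.0666
top green 115 -102.3 0.0692
top blue 172 -175.0 0.0661
top yellow 94 114.8 0.0734
top purple 136 -28.0 0.0645
```

View pics/c4.png

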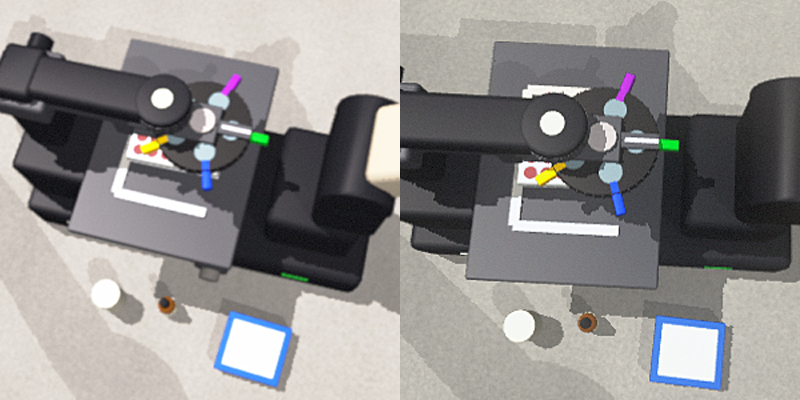

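Green (left crop 260,138) is now in line with the white index line at about -101°, where blue stood before. The bottle, case, slide box and plate look unmoved, and the hand is clear.

```bash
python3 -c "
from station import ticket; print(ticket.job_done())"
```

```text
the job is handed in; nothing more can be done
None
```

The turret is in its green position and the job is handed in. I pushed the yellow tab clockwise with the outside of the shut fingers until it passed midway. The turret then clicked into the next stop on its own, and I withdrew the hand to well clear of the microscope.

- **Position:** the last pictures put the green tab at -101.4° (scene) and -102.3° (top). Blue had stood at about -101.2° at its stop, so green is in line with the white line to about 1°.
- **Forces and time:** the wrist force read 2.3 N or less at the end of each push move; I did not record it in between. The whole job took about 6.2 s.
- **Other things:** by eye, the well plate, bottle, objective case and slide box are where they were. I did not measure them.
- **Discrepancies:** the fitted tab radius came out at 67 mm instead of 71 mm. The hand also rose about 7 mm during the push, which I corrected.

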